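# Let the lift stand down one notch

## Task

The blue printed hand on the lift stand sits one notch too high. With a fingertip, lift the pawl out of the ratchet wheel by its red thumb pin and throw it back, push the crank backward so that the table comes down one notch and no further, and tip the pawl in again so that it is seated in that next notch with the tooth resting against it. Only push with the fingers: pinch nothing, force nothing, keep off the printed hand, do not disturb the other things on the bench, and finish clear of everything.

Things in the scene. Friction and masses are not known exactly. Their poses are not given: they have to be found in the camera images.
- stand: the lift stand: grey base plate (own x -110 to 160, y -110 to 170 mm, 12 mm thick), blue gear housing 90 x 64 mm, 178 mm tall. Origin on the table under the housing's middle, z up. The ratchet wheel is on the housing's -y face: own -y points out of the wheel's face, own +x to the right for somebody looking at that face. The axle lies along y at x 0, z 115 mm
- axle (a point): middle of the steel ratchet wheel (12 saw teeth, 30 degrees apart, 110 mm across, 12 mm thick), on its axle at y = -48 mm in the stand's frame
- ratchet (a joint): turn of the wheel and crank, rad. 0: a tooth rests against the pawl in the first notch (it starts 0 to 0.1). Forward, positive: anticlockwise looking at the wheel's face, table up; backward, negative: clockwise, table down. One notch is 0.524 rad, 8.4 mm of table. A brake of 0.3 N m holds it where it is left (3 to 4 N on the grip turns it back). With the pawl in, no tooth can go backward past it
- crank: the steel crank on the outer face of the wheel, with its black grip; turns with the wheel; origin on the axle, where axle is
- crank_grip (a point): middle of the black crank grip, a sleeve that spins freely on its pin, 18 mm thick, 45 mm long, along the stand's y, 70 mm from the axle; the crank arm is 22 mm inward of this point, the free outer end 22 mm outward. Looking at the wheel's face it stands 30 degrees left of straight up at wheel 0; backward moves it right
- pawl (a joint): tilt of the pawl, rad. -0.03 to 0.01: seated, nose at the bottom of a notch; to 0.2: riding on a tooth; over 0.25: clear; 1.13: thrown back on its stop. Its hinge, right of the wheel, is at x 84, z 122 mm in the stand's frame; lifting tilts it up and to the right. Loose: by its weight it falls back to the wheel (below 0.6) or over to its stop, where it stays (above 0.7)
- thumb_pin: the red thumb pin of the pawl: a round bar 12 mm thick that juts 44 mm out from the pawl along the stand's -y, 87 mm from the pawl's hinge; origin at its inner end, in the plane of the wheel
- pawl_pin (a point): point on the thumb pin's centre line, 26 mm out from the plane of the wheel and 18 mm from the pin's outer end. In the stand's frame: pawl seated x 44, z 199 mm; pawl thrown back x 137, z 191 mm; between them it swings over an arc 209 mm high at its top. About 1 N moves it
- lift_table: the steel rack post with the offset aluminium table and the blue printed hand clamped on it; goes up and down with the wheel. Origin at the stand's origin when the wheel is at 0; the table (150 x 178 mm) lies behind the wheel at y -15 to 163 mm, its top at z = 228 mm, the hand up to z = 265 mm
- navy_tube: dark blue printed tube, 38 mm across, 85 mm tall, standing, not part of the job; origin at the centre of its underside
- green_rook: lime-green printed chess rook, 48 mm across, 84 mm tall, standing, not part of the job; origin at the centre of its underside
- screwdriver: screwdriver with an orange handle, 170 mm long, 26 mm thick, lying, not part of the job; origin on the table under its middle
- glue_bottle: white bottle with an orange cap, 36 mm across, 95 mm tall, standing, not part of the job; origin at the centre of its underside
- purple_vase: purple printed vase, 68 mm across, 70 mm tall, standing, not part of the job; origin at the centre of its underside
- teal_terrace: teal stepped cone print, 84 mm across, 56 mm tall, standing, not part of the job; origin at the centre of its underside
- yellow_spool: small black spool full of yellow filament, 150 mm across, 50 mm tall, lying flat, not part of the job; origin at the centre of its underside
- screw_jar: clear jar with a blue lid, 54 mm across, 60 mm tall, standing, not part of the job; origin at the centre of its underside

How it is judged:
On the way, in this order (a step that is already met when the one before it is completed fails the run):
1. the pawl is lifted clear of the wheel while the wheel is still in its first notch (value of joint pawl above 0.25 rad and value of joint ratchet above -0.1 rad), for 0.1 s.
2. the wheel is pushed backward by more than half a notch (value of joint ratchet below -0.27 rad), for 0.1 s.
At the end, for the whole second after the job is handed in: The wheel stands one notch back of where it was (joint between -0.58 and -0.42 rad; the tooth rests on the pawl at -0.525), at rest, and the pawl is seated in the notch (below 0.05 rad) (value of joint ratchet between -0.58 and -0.42 rad and value of joint pawl below 0.05 rad and velocity of joint ratchet between -0.05 and 0.05 rad/s); the robot touches nothing.
It fails at once if the wheel runs back half way into a second notch (below -0.8 rad) (value of joint ratchet below -0.8 rad).
It fails at once if the crank is pinched or forced: fingers press on it with more than 35 N (contact force between the fingers and crank above 35 N).
It fails at once if the pawl's thumb pin is pinched or forced: fingers press on it with more than 35 N (contact force between the fingers and thumb_pin above 35 N).
It fails at once if the robot touches the lift table or the printed hand with more than 2 N (contact force between any of the fingers, the arm and lift_table above 2 N).
It fails at once if one of the other things on the bench is moved by more than 15 mm (distance of any of navy_tube, green_rook, screwdriver, glue_bottle, purple_vase, teal_terrace, yellow_spool, screw_jar from where it was at the start of the episode above 0.015 m).
It also fails if it takes over 66 s, if anything falls off the work surface, if the arm or the gripper's body presses on something with over 40 N, if the wrist force passes 120 N, or if a joint passes its speed limit or range.

## Robot

A 7-joint arm with a two-finger parallel gripper is mounted at the origin on the work surface. World frame = base frame: x ahead of the robot, y to its left, z up, the work surface at z = 0. Lengths are in m, angles in rad, forces in N, time in s.
With the tool pointing down it reaches from about 0.4 to 0.85 m from the base axis. Payload 10.4 kg.
Tool frame: the origin (TCP) lies midway between the tips of the shut fingers; the grasp point (between the pads) lies 19 mm behind it (r.tcp_to_grasp is the z of the grasp point in the tool frame, in m); z points along the fingers, x is the direction in which the jaws open and shut, and the axes are right-handed (so a half turn about z gives the same grasp; the last joint's range is limited). The gripper opens to 87 mm and grips with 3 to 60 N. Pads are 19 mm wide; open, the fingers measure 117 mm over their backs; the gripper's body (75 mm by 190 mm) begins 51 mm behind the grasp point.
Start: joints at [1.112, 0.332, -0.065, 1.46, 0.022, 1.35, -0.088], TCP at [0.264, -0.567, 0.223] pointing down, gripper open.
Joint ranges: [-2.6, 2.6], [-0.5, 2.12], [-1.47, 1.34], [0.16, 2.42], [-1.27, 4.41], [0.06, 2.06], [-2.6, 2.6]. Speed limits (rad/s): [2.22, 2.22, 2.79, 2.79, 3.14, 3.14, 3.14].

## Interface

Orientations are given as a unit quaternion [x, y, z, w].
In Python, from bench import r, camera, close_job gives the robot as it stands. The module is installed in compiled form; this text tells all that it offers.
- The arm moves only by the shell command python3 -m crank 'ROWS' [FORCE]. ROWS is JSON, a list of rows, each an object of numbers: "x", "y", "z": the shift along the tool's x, y, z scaled (see below); "ax", "ay", "az": the turn, a rotation vector about the tool's x, y, z scaled (see below); "claw": the closure, from -1 (fully open) to 1 (shut), so that 0 is half open. A call has exactly 5 rows; each row is the pose to reach, as a shift and turn from the pose commanded when the call began, along the tool's axes at that moment; what a row does not reach only later rows make up. The controller multiplies each number of a shift by 1 m and each number of a turn by 2 rad. A row lasts 1/12 s, in which the tool goes at most 41.7 mm and 7.16 degrees, less where a joint would pass 70% of its speed; a pose out of reach is approached as far as the arm can. A call with a number of a shift or a turn outside -1 to 1 is refused whole. A call with a gripper value outside its range is refused whole. The fingers move at their own pace and stop on an object; FORCE is the grip in N (left out, the last holds). Time passes only in rows, so rows that repeat a pose let the fingers close, or fill a call up. It gives the time, the measured TCP pose, the force and the opening at its end, in the units of the state.
- r.read_state(): the state, without advancing time (a new reading comes with each control period).
- camera(name): name is "scene" or "side" or "wrist"; returns a dict with "color" (400x640x3 uint8, blue, green, red), "fx", "fy", "cx", "cy" (pixels), "eye" and "orientation" of the camera in the world. Camera axes: x right, y down, z forward; pixel columns grow to the right and rows downward; lengths in m; the calibration is good to about 2 mm. The wrist camera is an equidistant fisheye: a pixel r from the principal point sees the ray r / f radians off the axis. A picture is of the moment at which its call begins. There is no depth.
- close_job(): hands the job in, once; it reports no verdict.
The state is a dict: "time": time; "joint_positions": joint angles; "joint_vel": joint speeds; "joint_torque": joint torques, N m; "ee_pos": TCP position; "eef_rot": TCP orientation; "ft_force": force on the tool from outside, world axes, zero at the start; "torque": the same for the moment, N m; "width": finger opening in m.
Only numpy, scipy, OpenCV 4.12 (cv2) and the standard library are available. Lean on these libraries where they do the work, as an engineer would, in place of code of your own. Each camera call takes 0.05 s, during which the arm holds its last target. There are 200 camera calls.

## Working session

There is one attempt and no reset: what is moved stays moved. The work goes in short steps, Python scripts to look and compute and a shell command to move; the robot and the scene stay as the last step left them, time stands still between calls to the robot, and variables do not carry over. Pictures are saved under pics/ and viewed, about 8 in all and at most 12, crops included, and the job is handed in when it is done.

```bash
mkdir -p pics
python3 - <<'E'
from bench import r,camera
import cv2,json
s=r.read_state();print({k:s[k] for k in s})
for n in("scene","side"):
    c=camera(n);cv2.imwrite(f"pics/{n}0.png",c["color"]);print(n,c["fx"],c["fy"],c["cx"],c["cy"],c["eye"],c["orientation"])
print(r.tcp_to_grasp)
E
```

```text
{'time': 0.0, 'joint_positions': array([ 1.11239228,  0.33286808, -0.06470343,  1.46094537,  0.02159825,
        1.34990312, -0.08849624]), 'joint_vel': array([ 2.14510096e-04,  2.93373875e-04, -6.57917940e-04,  3.71718196e-04,
        5.46184214e-05, -1.55499913e-04,  3.83420695e-05]), 'joint_torque': array([-7.21132510e-04, -6.23257899e+01,  2.42493051e-02, -3.89899242e+01,
       -6.13353588e-02,  3.97680828e-02,  1.67797639e-04]), 'ee_pos': array([ 0.26366864, -0.56622854,  0.22175439]), 'eef_rot': array([ 8.43256726e-01, -5.37510543e-01, -6.18863559e-04, -3.56537221e-04]), 'ft_force': array([ 0.02006942, -0.17650178,  0.13721517]), 'torque': array([-0.00735151, -0.01400327, -0.0001084 ]), 'width': 0.08706731284939614}
scene 372.11298410592315 372.11298410592315 317.2145650535915 195.25506295737512 [ 0.94913113 -0.33058011  1.07398376] [ 0.86524408  0.41818954 -0.12602358 -0.24614681]
side 464.99614041206837 464.99614041206837 318.48947829460246 197.805486739999 [0.75481703 0.92134002 1.08424298] [ 0.10964941  0.9177415  -0.37870692 -0.04804807]
-0.0187
```

View pics/scene0.png

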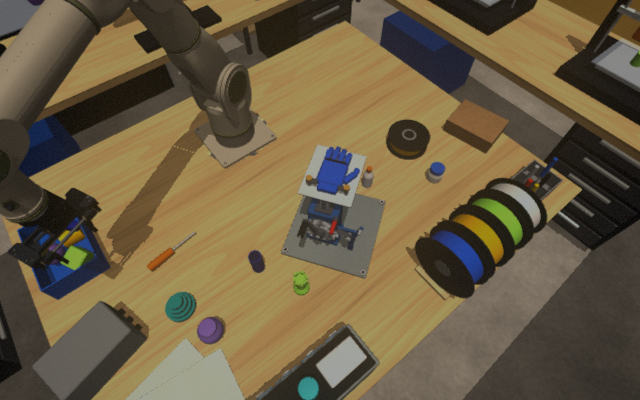

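View pics/side0.png

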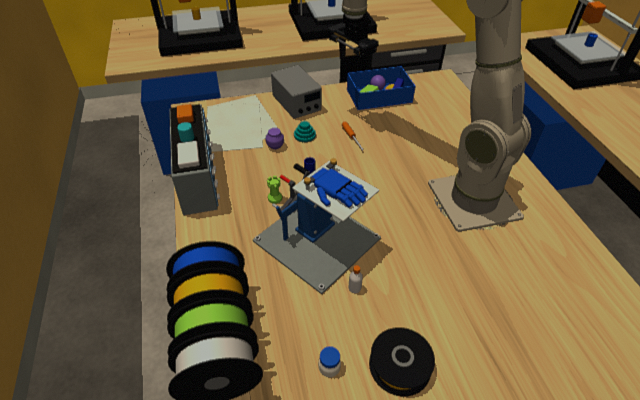

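The scene view shows the stand at about (335,215), with the wheel facing the lower edge of the image. The side view shows it from behind at about (315,225). I'll crop both, enlarged, to pick the plate corners.

Run:
```python
import cv2,numpy as np
a=cv2.imread("pics/scene0.png")[140:280,275:395]; b=cv2.imread("pics/side0.png")[150:300,245:395]
a=cv2.resize(a,None,fx=4,fy=4,interpolation=cv2.INTER_CUBIC)[:560,:480]
b=cv2.resize(b,None,fx=2.1,fy=2.1,interpolation=cv2.INTER_CUBIC)
o=np.zeros((560,800,3),np.uint8);o[:,:480]=np.clip(a*1.3,0,255);o[:315,483:798]=np.clip(b*1.3,0,255)
cv2.imwrite("pics/c1.png",o)
```

```text
(no output)
```

View pics/c1.png

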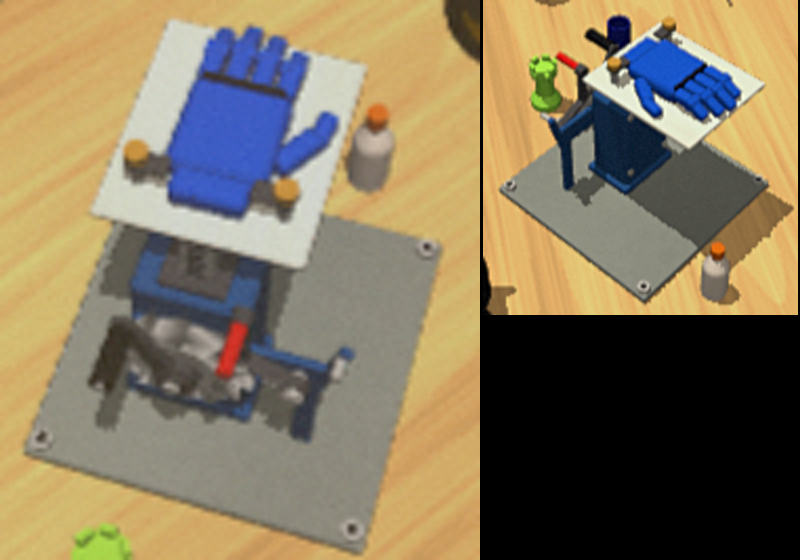

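```bash
cat > h.py <<'E'
import numpy as np
from scipy.spatial.transform import Rotation as R
CAM={"scene":(372.113,317.2146,195.2551,[0.94913113,-0.33058011,1.07398376],[0.86524408,0.41818954,-0.12602358,-0.24614681]),
"side":(464.996,318.4895,197.8055,[0.75481703,0.92134002,1.08424298],[0.10964941,0.9177415,-0.37870692,-0.04804807])}
def proj(n,P):
    f,cx,cy,e,q=CAM[n];p=R.from_quat(q).inv().apply(np.atleast_2d(P)-e);return np.c_[cx+f*p[:,0]/p[:,2],cy+f*p[:,1]/p[:,2]]
def ray(n,uv,z):
    f,cx,cy,e,q=CAM[n];d=R.from_quat(q).apply([(uv[0]-cx)/f,(uv[1]-cy)/f,1]);return np.array(e)+d*(z-e[2])/d[2]
def w(p,s): return R.from_euler("z",s[2]).apply(np.atleast_2d(p))+[s[0],s[1],0]
E
python3 - <<'E'
from h import *
from scipy.optimize import least_squares
S=lambda u,v:(275+u/4-.4,140+v/4-.4)
D=lambda u,v:(245+(u-483)/2.1-.25,150+v/2.1-.25)
O=[("scene",S(27,450),(-.11,-.11,.012)),("scene",S(362,543),(.16,-.11,.012)),("scene",S(440,239),(.16,.17,.012)),
("scene",S(227,372),(.044,-.092,.199)),("scene",S(239,325),(.044,-.050,.2)),
("side",D(500,186),(.16,-.11,.012)),("side",D(645,297),(.16,.17,.012)),("side",D(768,182),(-.11,.17,.012))]
f=lambda s:np.concatenate([proj(n,w(p,s))[0]-uv for n,uv,p in O])
best=min((least_squares(f,[.8,-.1,a],loss="soft_l1") for a in np.arange(-3,3,1)),key=lambda q:q.cost)
print(best.x,np.round(best.fun.reshape(-1,2),1).tolist())
s=best.x
for n,p in dict(pin=(.044,-.074,.199),pinout=(.044,-.092,.199),axle=(0,-.048,.115),grip=(-.035,-.09,.1756),thrown=(.137,-.074,.191),grip2=(0,-.09,.185)).items(): print(n,w(p,s)[0].round(4),[proj(c,w(p,s))[0].round(1).tolist() for c in CAM])
print("grip outer end px",S(98,385),S(125,330))
E
```

```text
[0.53603679 0.00679251 0.60156813] [[-1.5, -0.1], [0.3, 1.4], [0.3, 0.1], [-0.8, 0.4], [0.7, -1.6], [-0.9, 0.4], [0.2, 0.9], [0.9, -1.1]]
pin [ 0.6142 -0.0293  0.199 ] [[332.5, 227.1], [285.0, 178.7]]
pinout [ 0.6244 -0.0442  0.199 ] [[330.6, 233.0], [280.4, 175.7]]
axle [ 0.5632 -0.0328  0.115 ] [[319.6, 228.8], [303.0, 196.1]]
grip [ 0.5581 -0.0872  0.1756] [[302.5, 228.5], [300.4, 168.5]]
thrown [0.6909 0.0233 0.191 ] [[366.7, 237.8], [260.9, 198.1]]
grip2 [ 0.587  -0.0674  0.185 ] [[314.8, 230.4], [292.0, 172.0]]
grip outer end px (299.1, 235.85) (305.85, 222.1)
```

```bash
cat >> h.py <<'E'
SP=(0.5360,0.0068,0.6016)
def plan(wps,sp=SP):
    """wps: stand-frame (x,y,z) in mm; prints tool shifts/turns from present pose"""
    from bench import r
    s=r.read_state();p=np.array(s["ee_pos"]);q=R.from_quat(s["eef_rot"])
    g=R.from_matrix(R.from_euler("z",sp[2]).as_matrix()@np.diag([1,-1,-1]))
    print("t",round(s["time"],2),"now",((R.from_euler("z",-sp[2]).apply(p-[sp[0],sp[1],0]))*1e3).round(1),"F stand",R.from_euler("z",-sp[2]).apply(s["ft_force"]).round(1),"w",round(s["width"],4))
    for v in wps:
        t=w(np.array(v)/1e3,sp)[0];d=q.inv().apply(t-p);rv=(q.inv()*g).as_rotvec()/2
        print(v,"xyz",d.round(4),"turn",rv.round(4),"world",t.round(3))
    return g
E
python3 - <<'E'
from h import *
from bench import r
plan([(-75,-93,300)])
s=r.read_state();p=np.array(s["ee_pos"]);q=R.from_quat(s["eef_rot"])
g=R.from_matrix(R.from_euler("z",SP[2]).as_matrix()@np.diag([1,-1,-1]));rv=(q.inv()*g).as_rotvec()
T=w((-.075,-.093,.3),SP)[0]
for k in range(3):
    a=q*R.from_rotvec(rv*k/3);print((a.inv().apply((T-p)/3)).round(4),(rv/6).round(4))
E
```

```text
t 0.1 now [-548.8 -318.3  221.8] F stand [-0.1 -0.1 -0.3] w 0.0869
(-75, -93, 300) xyz [-0.3005 -0.4301 -0.0778] turn [-5.000e-04  5.000e-04 -8.683e-01] world [ 0.527 -0.112  0.3  ]
[-0.1002 -0.1434 -0.0259] [-2.000e-04  2.000e-04 -2.894e-01]
[-0.0054 -0.1748 -0.026 ] [-2.000e-04  2.000e-04 -2.894e-01]
[ 0.0911 -0.1493 -0.0261] [-2.000e-04  2.000e-04 -2.894e-01]
```

```bash
python3 -m crank '[{"x":-0.02,"y":-0.028,"z":-0.026,"az":-0.058,"claw":1},{"x":-0.04,"y":-0.057,"z":-0.026,"az":-0.116,"claw":1},{"x":-0.06,"y":-0.086,"z":-0.026,"az":-0.174,"claw":1},{"x":-0.08,"y":-0.115,"z":-0.026,"az":-0.232,"claw":1},{"x":-0.1,"y":-0.143,"z":-0.026,"az":-0.29,"claw":1}]' 10
python3 -m crank '[{"x":-0.001,"y":-0.035,"z":-0.026,"az":-0.058,"claw":1},{"x":-0.002,"y":-0.07,"z":-0.026,"az":-0.116,"claw":1},{"x":-0.003,"y":-0.105,"z":-0.026,"az":-0.174,"claw":1},{"x":-0.004,"y":-0.14,"z":-0.026,"az":-0.232,"claw":1},{"x":-0.005,"y":-0.175,"z":-0.026,"az":-0.29,"claw":1}]'
python3 -m crank '[{"x":0.018,"y":-0.03,"z":-0.026,"az":-0.058,"claw":1},{"x":0.036,"y":-0.06,"z":-0.026,"az":-0.116,"claw":1},{"x":0.055,"y":-0.09,"z":-0.026,"az":-0.174,"claw":1},{"x":0.073,"y":-0.12,"z":-0.026,"az":-0.232,"claw":1},{"x":0.091,"y":-0.149,"z":-0.026,"az":-0.29,"claw":1}]'
python3 - <<'E'
from h import *
from bench import r,camera
import cv2
plan([(-75,-93,170)])
c=camera("wrist");cv2.imwrite("pics/w1.png",c["color"]);print({k:c[k] for k in c if k!="color"},r.read_state()["joint_positions"].round(2))
E
```

```text
t 0.1 now [-548.8 -318.3  221.8] F stand [-0.1 -0.1 -0.3] w 0.0869
(-75, -93, 170) xyz [-0.3004 -0.4302  0.0522] turn [-5.000e-04  5.000e-04 -8.683e-01] world [ 0.527 -0.112  0.17 ]
{'fx': 309.70691628693146, 'fy': 309.70691628693146, 'cx': 317.73214339830065, 'cy': 200.30740472176095, 'eye': array([ 0.33429856, -0.53323389,  0.38498825]), 'orientation': array([ 0.83451208, -0.53168159, -0.07832188,  0.12153173])} [ 1.11  0.33 -0.06  1.46  0.02  1.35 -0.09]schema error: expected keys x, y, z, ax, ay, az, claw
schema error: expected keys x, y, z, ax, ay, az, claw
schema error: expected keys x, y, z, ax, ay, az, claw
```

View pics/w1.png

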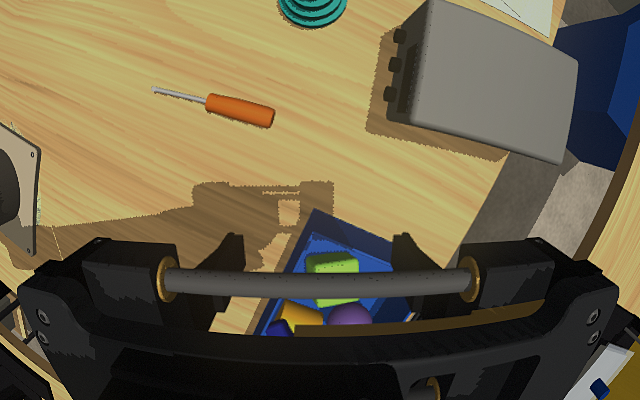

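The schema needs every key, so nothing moved. The picture just shows the start view, with the screwdriver at (230,105) and the finger pads along the bottom. I'll resend with all the keys.

```bash
python3 -m crank '[{"x":-0.02,"y":-0.028,"z":-0.026,"ax":0,"ay":0,"az":-0.058,"claw":1},{"x":-0.04,"y":-0.057,"z":-0.026,"ax":0,"ay":0,"az":-0.116,"claw":1},{"x":-0.06,"y":-0.086,"z":-0.026,"ax":0,"ay":0,"az":-0.174,"claw":1},{"x":-0.08,"y":-0.115,"z":-0.026,"ax":0,"ay":0,"az":-0.232,"claw":1},{"x":-0.1,"y":-0.143,"z":-0.026,"ax":0,"ay":0,"az":-0.29,"claw":1}]' 10
python3 -m crank '[{"x":-0.001,"y":-0.035,"z":-0.026,"ax":0,"ay":0,"az":-0.058,"claw":1},{"x":-0.002,"y":-0.07,"z":-0.026,"ax":0,"ay":0,"az":-0.116,"claw":1},{"x":-0.003,"y":-0.105,"z":-0.026,"ax":0,"ay":0,"az":-0.174,"claw":1},{"x":-0.004,"y":-0.14,"z":-0.026,"ax":0,"ay":0,"az":-0.232,"claw":1},{"x":-0.005,"y":-0.175,"z":-0.026,"ax":0,"ay":0,"az":-0.29,"claw":1}]'
python3 - <<'E'
from h import *
plan([(-75,-93,300),(-75,-93,170)])
E
```

```text
time: 0.57
ee_pos: [0.3519, -0.4139, 0.2485]
eef_rot: [0.963, -0.271, -0.0, 0.0]
ft_force: [1.4, 0.4, 0.4]
width: 0.0615
time: 0.98
ee_pos: [0.4397, -0.2626, 0.2746]
eef_rot: [1.0, 0.015, 0.0, 0.0]
ft_force: [0.3, 0.9, 0.5]
width: 0.0282
t 0.98 now [-231.9 -167.6  274.6] F stand [0.8 0.6 0.5] w 0.0282
(-75, -93, 300) xyz [ 0.0917 -0.1475 -0.0254] turn [ 2.000e-04  1.000e-04 -2.855e-01] world [ 0.527 -0.112  0.3  ]
(-75, -93, 170) xyz [ 0.0917 -0.1476  0.1046] turn [ 2.000e-04  1.000e-04 -2.855e-01] world [ 0.527 -0.112  0.17 ]
```

```bash
python3 -m crank '[{"x":0.018,"y":-0.03,"z":-0.025,"ax":0,"ay":0,"az":-0.058,"claw":1},{"x":0.036,"y":-0.06,"z":-0.025,"ax":0,"ay":0,"az":-0.116,"claw":1},{"x":0.055,"y":-0.09,"z":-0.025,"ax":0,"ay":0,"az":-0.174,"claw":1},{"x":0.073,"y":-0.12,"z":-0.025,"ax":0,"ay":0,"az":-0.232,"claw":1},{"x":0.092,"y":-0.149,"z":-0.025,"ax":0,"ay":0,"az":-0.287,"claw":1}]'
python3 - <<'E'
from h import *
from bench import r,camera
import cv2
plan([(-75,-93,170)])
c=camera("wrist");cv2.imwrite("pics/w2.png",c["color"]);print({k:c[k] for k in c if k!="color"},r.read_state()["joint_positions"].round(2))
def fish(P):
    q=R.from_quat(c["orientation"]).inv().apply(P-c["eye"]);th=np.arctan2(np.hypot(q[0],q[1]),q[2]);a=np.arctan2(q[1],q[0]);return (c["cx"]+c["fx"]*th*np.cos(a),c["cy"]+c["fy"]*th*np.sin(a))
for n,p in dict(pinout=(.044,-.092,.199),pinin=(.044,-.055,.199),gripout=(-.035,-.11,.1756),gripin=(-.035,-.066,.1756),FL=(-.11,-.11,.012),FR=(.16,-.11,.012)).items(): print(n,np.round(fish(w(p,SP)[0]),1))
E
```

```text
time: 1.4
ee_pos: [0.5279, -0.1112, 0.2997]
eef_rot: [0.955, 0.298, 0.0, 0.0]
ft_force: [0.7, -1.4, 0.0]
width: 0.0016
t 1.4 now [-73.5 -92.7 299.7] F stand [-0.2 -1.5  0. ] w 0.0016
(-75, -93, 170) xyz [-0.0016  0.0002  0.1297] turn [ 0.0002 -0.      0.0016] world [ 0.527 -0.112  0.17 ]
{'fx': 309.70691628693146, 'fy': 309.70691628693146, 'cx': 317.73214339830065, 'cy': 200.30740472176095, 'eye': array([ 0.48215737, -0.04638974,  0.46281988]), 'orientation': array([0.944521  , 0.294748  , 0.04344671, 0.13826093])} [ 0.64  0.16 -0.59  1.54  0.09  1.47  0.67]
pinout [443.1 200.3]
pinin [447.1 161.6]
gripout [357.4 210.8]
gripin [359.1 166.7]
FL [293.5 175.6]
FR [463.2 177.9]
```

View pics/w2.png

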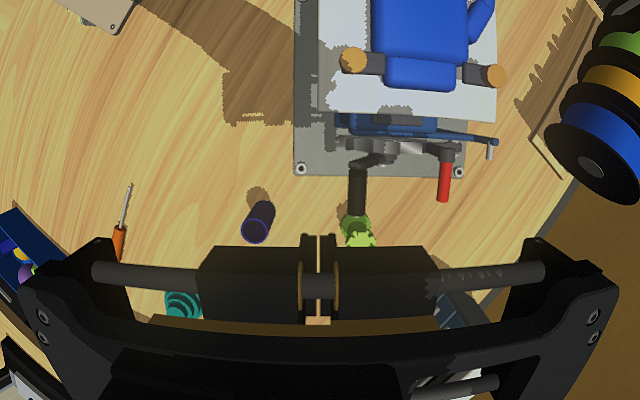

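The wrist view agrees with the fit: pin end at about (443,200), grip from (359,167) to (356,213), plate corners at (297,172) and (462,175), all within about 2 px of the prediction. Next I go down between grip and pin.

```bash
python3 -m crank '[{"x":0.035,"y":-0.004,"z":0,"ax":0,"ay":0,"az":0,"claw":1},{"x":0.07,"y":-0.01,"z":0,"ax":0,"ay":0,"az":0,"claw":1},{"x":0.0785,"y":-0.01,"z":0.02,"ax":0,"ay":0,"az":0,"claw":1},{"x":0.0785,"y":-0.01,"z":0.045,"ax":0,"ay":0,"az":0,"claw":1},{"x":0.0785,"y":-0.01,"z":0.07,"ax":0,"ay":0,"az":0,"claw":1}]'
python3 -m crank '[{"x":0,"y":0,"z":0.02,"ax":0,"ay":0,"az":0,"claw":1},{"x":0,"y":0,"z":0.04,"ax":0,"ay":0,"az":0,"claw":1},{"x":0,"y":0,"z":0.055,"ax":0,"ay":0,"az":0,"claw":1},{"x":0,"y":0,"z":0.055,"ax":0,"ay":0,"az":0,"claw":1},{"x":0,"y":0,"z":0.055,"ax":0,"ay":0,"az":0,"claw":1}]'
python3 - <<'E'
from h import *
plan([(25,-83,175)])
E
```

```text
time: 1.87
ee_pos: [0.5872, -0.0593, 0.2284]
eef_rot: [0.955, 0.296, 0.0, -0.0]
ft_force: [-0.4, -0.2, -0.8]
width: 0.0002
time: 2.28
ee_pos: [0.5862, -0.0605, 0.1742]
eef_rot: [0.956, 0.295, -0.001, -0.0]
ft_force: [0.8, 0.1, -0.4]
width: 0.0005
t 2.28 now [  3.3 -83.9 174.2] F stand [ 0.7 -0.3 -0.4] w 0.0005
(25, -83, 175) xyz [ 0.0217 -0.001  -0.0009] turn [-0.0005  0.0006 -0.0014] world [ 0.604 -0.047  0.175]
```

```bash
python3 -m crank '[{"x":0.006,"y":0,"z":0,"ax":0,"ay":0,"az":0,"claw":1},{"x":0.012,"y":0,"z":0,"ax":0,"ay":0,"az":0,"claw":1},{"x":0.018,"y":0,"z":0,"ax":0,"ay":0,"az":0,"claw":1},{"x":0.024,"y":0,"z":0,"ax":0,"ay":0,"az":0,"claw":1},{"x":0.03,"y":0,"z":0,"ax":0,"ay":0,"az":0,"claw":1}]'
python3 -m crank '[{"x":0.006,"y":0,"z":0,"ax":0,"ay":0,"az":0,"claw":1},{"x":0.012,"y":0,"z":0,"ax":0,"ay":0,"az":0,"claw":1},{"x":0.018,"y":0,"z":0,"ax":0,"ay":0,"az":0,"claw":1},{"x":0.024,"y":0,"z":0,"ax":0,"ay":0,"az":0,"claw":1},{"x":0.03,"y":0,"z":0,"ax":0,"ay":0,"az":0,"claw":1}]'
python3 - <<'E'
from h import *
from bench import camera
import cv2
plan([(105,-83,175)])
cv2.imwrite("pics/s3.png",cv2.resize(camera("scene")["color"][140:280,275:395],None,fx=3,fy=3,interpolation=cv2.INTER_CUBIC))
E
```

```text
time: 2.7
ee_pos: [0.6123, -0.0431, 0.1751]
eef_rot: [0.955, 0.295, 0.0, 0.0]
ft_force: [-0.7, -1.1, 0.3]
width: 0.0006
time: 3.12
ee_pos: [0.6367, -0.0262, 0.1744]
eef_rot: [0.955, 0.295, -0.0, -0.0]
ft_force: [-0.1, 0.3, 0.6]
width: 0.0003
t 3.12 now [ 64.4 -84.2 174.4] F stand [0.1 0.3 0.6] w 0.0003
(105, -83, 175) xyz [ 0.0406 -0.0013 -0.0006] turn [-0.      0.     -0.0013] world [ 0.67  -0.002  0.175]
```

View pics/s3.png

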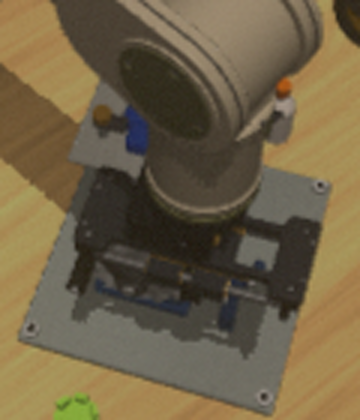

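The scene view is blocked by the arm. I'll finish the push, then check with the wrist camera.

```bash
python3 -m crank '[{"x":0.007,"y":0,"z":0,"ax":0,"ay":0,"az":0,"claw":1},{"x":0.014,"y":0,"z":0,"ax":0,"ay":0,"az":0,"claw":1},{"x":0.021,"y":0,"z":0,"ax":0,"ay":0,"az":0,"claw":1},{"x":0.028,"y":0,"z":0,"ax":0,"ay":0,"az":0,"claw":1},{"x":0.035,"y":0,"z":0,"ax":0,"ay":0,"az":0,"claw":1}]'
python3 -m crank '[{"x":0.003,"y":0,"z":0,"ax":0,"ay":0,"az":0,"claw":1},{"x":0.003,"y":0,"z":0,"ax":0,"ay":0,"az":0,"claw":1},{"x":-0.02,"y":0,"z":0,"ax":0,"ay":0,"az":0,"claw":1},{"x":-0.04,"y":0,"z":0,"ax":0,"ay":0,"az":0,"claw":1},{"x":-0.06,"y":0,"z":0,"ax":0,"ay":0,"az":0,"claw":1}]'
python3 -m crank '[{"x":0,"y":0,"z":-0.03,"ax":0,"ay":0,"az":0,"claw":1},{"x":0,"y":0,"z":-0.07,"ax":0,"ay":0,"az":0,"claw":1},{"x":-0.03,"y":0.005,"z":-0.1,"ax":0,"ay":0,"az":0,"claw":1},{"x":-0.07,"y":0.01,"z":-0.1,"ax":0,"ay":0,"az":0,"claw":1},{"x":-0.11,"y":0.01,"z":-0.1,"ax":0,"ay":0,"az":0,"claw":1}]'
python3 - <<'E'
from h import *
from bench import camera
import cv2
plan([(-75,-95,168)])
c=camera("wrist");cv2.imwrite("pics/w4.png",c["color"][90:250,260:580])
cv2.imwrite("pics/w4.png",cv2.resize(c["color"][90:250,260:580],None,fx=2,fy=2))
def fish(P):
    q=R.from_quat(c["orientation"]).inv().apply(P-c["eye"]);th=np.arctan2(np.hypot(q[0],q[1]),q[2]);a=np.arctan2(q[1],q[0]);return (c["cx"]+c["fx"]*th*np.cos(a),c["cy"]+c["fy"]*th*np.sin(a))
for n,p in dict(thrownout=(.137,-.092,.191),seated=(.044,-.092,.199),gripout=(-.035,-.112,.1756),FR=(.16,-.11,.012)).items(): print(n,np.round((np.array(fish(w(p,SP)[0]))-[260,90])*2,1))
E
```

```text
time: 3.58
ee_pos: [0.6658, -0.0063, 0.1745]
eef_rot: [0.955, 0.295, 0.0, -0.0]
ft_force: [0.2, 0.1, 0.1]
width: 0.0007
time: 4.0
ee_pos: [0.6147, -0.0412, 0.1743]
eef_rot: [0.955, 0.295, -0.0, 0.0]
ft_force: [0.1, -0.6, -0.6]
width: 0.0002
time: 4.42
ee_pos: [0.5304, -0.1119, 0.2763]
eef_rot: [0.955, 0.295, 0.002, 0.001]
ft_force: [-0.0, -1.4, -0.2]
width: 0.0004
t 4.42 now [-71.8 -94.7 276.3] F stand [-0.8 -1.2 -0.2] w 0.0004
(-75, -95, 168) xyz [-3.500e-03  1.000e-04  1.083e-01] turn [ 0.0013 -0.0013 -0.001 ] world [ 0.528 -0.114  0.168]
thrownout [534.6 223.5]
seated [382.5 229.8]
gripout [196.9 257. ]
FR [416.9 177.6]
```

View pics/w4.png

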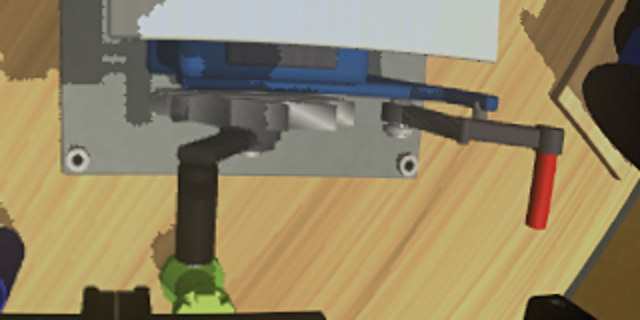

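Pawl is thrown back: the red pin is at crop (540,190), matching the prediction for the stop. The grip has not moved; its end is at (194,262). Now I go down left of the grip.

```bash
python3 -m crank '[{"x":-0.003,"y":0,"z":0.025,"ax":0,"ay":0,"az":0,"claw":1},{"x":-0.003,"y":0,"z":0.05,"ax":0,"ay":0,"az":0,"claw":1},{"x":-0.003,"y":0,"z":0.075,"ax":0,"ay":0,"az":0,"claw":1},{"x":-0.003,"y":0,"z":0.1,"ax":0,"ay":0,"az":0,"claw":1},{"x":-0.003,"y":0,"z":0.108,"ax":0,"ay":0,"az":0,"claw":1}]'
python3 -m crank '[{"x":0.002,"y":0,"z":0,"ax":0,"ay":0,"az":0,"claw":1},{"x":0.005,"y":0,"z":0,"ax":0,"ay":0,"az":0,"claw":1},{"x":0.008,"y":0,"z":0,"ax":0,"ay":0,"az":0,"claw":1},{"x":0.01,"y":0,"z":0,"ax":0,"ay":0,"az":0,"claw":1},{"x":0.01,"y":0,"z":0,"ax":0,"ay":0,"az":0,"claw":1}]'
python3 -c "from h import *;plan([(-30,-95,168)])"
python3 -m crank '[{"x":0.003,"y":0,"z":0,"ax":0,"ay":0,"az":0,"claw":1},{"x":0.006,"y":0,"z":0,"ax":0,"ay":0,"az":0,"claw":1},{"x":0.009,"y":0,"z":0,"ax":0,"ay":0,"az":0,"claw":1},{"x":0.012,"y":0,"z":0,"ax":0,"ay":0,"az":0,"claw":1},{"x":0.015,"y":0,"z":0,"ax":0,"ay":0,"az":0,"claw":1}]'
python3 -c "from h import *;plan([(-30,-95,168)])"
```

```text
time: 4.88
ee_pos: [0.5259, -0.1128, 0.1632]
eef_rot: [0.956, 0.295, -0.002, -0.001]
ft_force: [0.1, -0.7, -0.8]
width: 0.0005
time: 5.3
ee_pos: [0.5372, -0.1065, 0.1678]
eef_rot: [0.955, 0.295, 0.001, 0.0]
ft_force: [-0.6, 0.6, -1.2]
width: 0.0007
t 5.3 now [-63.1 -94.1 167.8] F stand [-0.2  0.9 -1.2] w 0.0007
(-30, -95, 168) xyz [ 0.0331  0.0008 -0.0002] turn [ 0.0007 -0.0007 -0.0009] world [ 0.565 -0.088  0.168]
time: 5.72
ee_pos: [0.5481, -0.0989, 0.1663]
eef_rot: [0.956, 0.295, -0.001, 0.0]
ft_force: [-3.1, -2.2, 0.3]
width: 0.0005
t 5.72 now [-49.9 -94.  166.3] F stand [-3.8 -0.1  0.3] w 0.0005
(-30, -95, 168) xyz [ 0.0199  0.0009 -0.0018] turn [-0.0002  0.0009 -0.0015] world [ 0.565 -0.088  0.168]
```

```bash
python3 -m crank '[{"x":0.004,"y":0,"z":0,"ax":0,"ay":0,"az":0,"claw":1},{"x":0.008,"y":0,"z":0,"ax":0,"ay":0,"az":0,"claw":1},{"x":0.012,"y":0,"z":0,"ax":0,"ay":0,"az":0,"claw":1},{"x":0.016,"y":0,"z":0,"ax":0,"ay":0,"az":0,"claw":1},{"x":0.017,"y":0,"z":0,"ax":0,"ay":0,"az":0,"claw":1}]'
python3 - <<'E'
from h import *
from bench import camera
import cv2
plan([(-24,-95,168)])
c=camera("wrist")
cv2.imwrite("pics/w5.png",cv2.resize(c["color"][60:260,220:420],None,fx=3,fy=3,interpolation=cv2.INTER_CUBIC))
def fish(P):
    q=R.from_quat(c["orientation"]).inv().apply(P-c["eye"]);th=np.arctan2(np.hypot(q[0],q[1]),q[2]);a=np.arctan2(q[1],q[0]);return (c["cx"]+c["fx"]*th*np.cos(a),c["cy"]+c["fy"]*th*np.sin(a))
for th in(0,-.2,-.3,-.35,-.4,-.45,-.525):
    a=np.pi/6+th
    for y in(-.112,-.068): print(th,y,np.round((np.array(fish(w((-.07*np.sin(a),y,.115+.07*np.cos(a)),SP)[0]))-[220,60])*3,0),end=" ")
    print()
E
```

```text
time: 6.13
ee_pos: [0.5633, -0.0886, 0.1666]
eef_rot: [0.955, 0.295, 0.0, 0.0]
ft_force: [-2.7, -3.3, 0.5]
width: 0.0009
t 6.13 now [-31.5 -94.1 166.6] F stand [-4.1 -1.2  0.5] w 0.0009
(-24, -95, 168) xyz [ 0.0075  0.0009 -0.0014] turn [ 0.0002 -0.0003 -0.0011] world [ 0.57  -0.085  0.168]
0 -0.112 [279. 674.] 0 -0.068 [277. 460.] 
-0.2 -0.112 [346. 689.] -0.2 -0.068 [351. 470.] 
-0.3 -0.112 [382. 694.] -0.3 -0.068 [392. 474.] 
-0.35 -0.112 [401. 696.] -0.35 -0.068 [413. 475.] 
-0.4 -0.112 [420. 697.] -0.4 -0.068 [433. 476.] 
-0.45 -0.112 [438. 697.] -0.45 -0.068 [454. 477.] 
-0.525 -0.112 [466. 697.] -0.525 -0.068 [485. 477.]
```

View pics/w5.png

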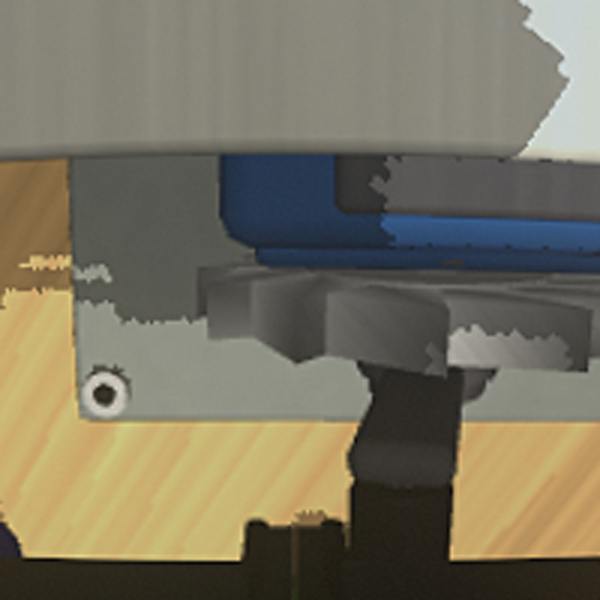

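The grip is centred at crop column 401 in row 480, so the wheel is at about -0.32 and the finger offset is about 17.3 mm. I'll push 9 mm more to reach about -0.45, then back off left and rise.

```bash
python3 -m crank '[{"x":0.003,"y":0,"z":0,"ax":0,"ay":0,"az":0,"claw":1},{"x":0.006,"y":0,"z":0,"ax":0,"ay":0,"az":0,"claw":1},{"x":0.009,"y":0,"z":0,"ax":0,"ay":0,"az":0,"claw":1},{"x":0.009,"y":0,"z":0,"ax":0,"ay":0,"az":0,"claw":1},{"x":0.009,"y":0,"z":0,"ax":0,"ay":0,"az":0,"claw":1}]'
python3 -c "from h import *;plan([(-50,-95,168)])"
python3 -m crank '[{"x":-0.008,"y":0,"z":0,"ax":0,"ay":0,"az":0,"claw":1},{"x":-0.02,"y":0,"z":0,"ax":0,"ay":0,"az":0,"claw":1},{"x":-0.035,"y":0,"z":0,"ax":0,"ay":0,"az":0,"claw":1},{"x":-0.035,"y":0,"z":-0.03,"ax":0,"ay":0,"az":0,"claw":1},{"x":-0.035,"y":0,"z":-0.06,"ax":0,"ay":0,"az":0,"claw":1}]'
python3 - <<'E'
from h import *
from bench import camera
import cv2
plan([(162,-83,280)])
c=camera("wrist")
cv2.imwrite("pics/w6.png",cv2.resize(c["color"][60:260,220:420],None,fx=3,fy=3,interpolation=cv2.INTER_CUBIC))
def fish(P):
    q=R.from_quat(c["orientation"]).inv().apply(P-c["eye"]);th=np.arctan2(np.hypot(q[0],q[1]),q[2]);a=np.arctan2(q[1],q[0]);return (c["cx"]+c["fx"]*th*np.cos(a),c["cy"]+c["fy"]*th*np.sin(a))
for th in(-.3,-.4,-.45,-.5):
    a=np.pi/6+th
    for y in(-.112,-.068): print(th,y,np.round((np.array(fish(w((-.07*np.sin(a),y,.115+.07*np.cos(a)),SP)[0]))-[220,60])*3,0),end=" ")
    print()
E
```

```text
time: 6.6
ee_pos: [0.5705, -0.0834, 0.1667]
eef_rot: [0.955, 0.295, 0.001, -0.0]
ft_force: [-0.7, -0.2, -0.1]
width: 0.0004
t 6.6 now [-22.6 -93.9 166.7] F stand [-0.7  0.3 -0.1] w 0.0004
(-50, -95, 168) xyz [-0.0274  0.0012 -0.0014] turn [ 0.     -0.0005 -0.001 ] world [ 0.549 -0.1    0.168]
time: 7.02
ee_pos: [0.5386, -0.1049, 0.226]
eef_rot: [0.956, 0.294, -0.002, -0.001]
ft_force: [1.5, -1.1, 0.5]
width: 0.0003
t 7.02 now [-61.1 -93.6 226. ] F stand [ 0.6 -1.8  0.5] w 0.0003
(162, -83, 280) xyz [ 0.2229 -0.0116 -0.0546] turn [-0.0011  0.0014 -0.0021] world [0.717 0.03  0.28 ]
-0.3 -0.112 [481. 561.] -0.3 -0.068 [492. 388.] 
-0.4 -0.112 [509. 562.] -0.4 -0.068 [522. 390.] 
-0.45 -0.112 [523. 562.] -0.45 -0.068 [537. 390.] 
-0.5 -0.112 [536. 562.] -0.5 -0.068 [551. 390.]
```

View pics/w6.png

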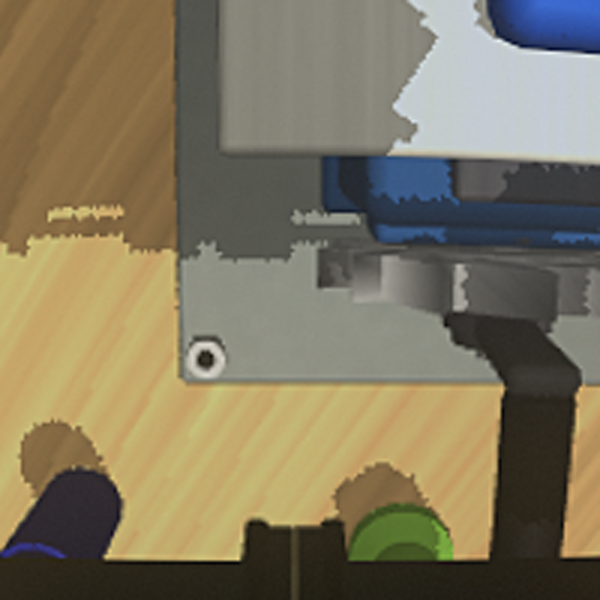

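Grip centre is at column 539 in row 390, so the wheel is at about -0.457, as intended. Next I cross over to the right of the thrown pin.

```bash
python3 -m crank '[{"x":0,"y":0,"z":-0.035,"ax":0,"ay":0,"az":0,"claw":1},{"x":0.02,"y":0,"z":-0.06,"ax":0,"ay":0,"az":0,"claw":1},{"x":0.055,"y":-0.005,"z":-0.06,"ax":0,"ay":0,"az":0,"claw":1},{"x":0.09,"y":-0.01,"z":-0.06,"ax":0,"ay":0,"az":0,"claw":1},{"x":0.125,"y":-0.011,"z":-0.06,"ax":0,"ay":0,"az":0,"claw":1}]'
python3 -m crank '[{"x":0.035,"y":0,"z":0,"ax":0,"ay":0,"az":0,"claw":1},{"x":0.07,"y":0,"z":0,"ax":0,"ay":0,"az":0,"claw":1},{"x":0.102,"y":0,"z":0,"ax":0,"ay":0,"az":0,"claw":1},{"x":0.102,"y":0,"z":0.015,"ax":0,"ay":0,"az":0,"claw":1},{"x":0.102,"y":0,"z":0.03,"ax":0,"ay":0,"az":0,"claw":1}]'
python3 -c "from h import *;plan([(165,-83,175)])"
```

```text
time: 7.48
ee_pos: [0.6386, -0.0236, 0.2876]
eef_rot: [0.956, 0.295, 0.001, 0.001]
ft_force: [-0.1, 0.5, -0.8]
width: 0.0002
time: 7.9
ee_pos: [0.7232, 0.0354, 0.2557]
eef_rot: [0.955, 0.296, 0.001, -0.001]
ft_force: [-0.6, -0.9, 0.2]
width: 0.0006
t 7.9 now [170.5 -82.4 255.7] F stand [-1.  -0.4  0.2] w 0.0006
(165, -83, 175) xyz [-0.0056  0.0007  0.0807] turn [-0.0007 -0.0008  0.0001] world [0.719 0.032 0.175]
```

```bash
python3 -m crank '[{"x":-0.002,"y":0,"z":0.02,"ax":0,"ay":0,"az":0,"claw":1},{"x":-0.004,"y":0,"z":0.04,"ax":0,"ay":0,"az":0,"claw":1},{"x":-0.005,"y":0,"z":0.06,"ax":0,"ay":0,"az":0,"claw":1},{"x":-0.005,"y":0,"z":0.08,"ax":0,"ay":0,"az":0,"claw":1},{"x":-0.005,"y":0,"z":0.08,"ax":0,"ay":0,"az":0,"claw":1}]'
python3 -m crank '[{"x":-0.006,"y":0,"z":0,"ax":0,"ay":0,"az":0,"claw":1},{"x":-0.012,"y":0,"z":0,"ax":0,"ay":0,"az":0,"claw":1},{"x":-0.018,"y":0,"z":0,"ax":0,"ay":0,"az":0,"claw":1},{"x":-0.024,"y":0,"z":0,"ax":0,"ay":0,"az":0,"claw":1},{"x":-0.03,"y":0,"z":0,"ax":0,"ay":0,"az":0,"claw":1}]'
python3 -m crank '[{"x":-0.006,"y":0,"z":0,"ax":0,"ay":0,"az":0,"claw":1},{"x":-0.012,"y":0,"z":0,"ax":0,"ay":0,"az":0,"claw":1},{"x":-0.018,"y":0,"z":0,"ax":0,"ay":0,"az":0,"claw":1},{"x":-0.024,"y":0,"z":0,"ax":0,"ay":0,"az":0,"claw":1},{"x":-0.03,"y":0,"z":0,"ax":0,"ay":0,"az":0,"claw":1}]'
python3 -c "from h import *;plan([(80,-83,175)])"
```

```text
time: 8.32
ee_pos: [0.716, 0.0292, 0.1721]
eef_rot: [0.955, 0.295, -0.003, -0.0]
ft_force: [-1.3, -0.0, -0.8]
width: 0.0007
time: 8.73
ee_pos: [0.6934, 0.0132, 0.1779]
eef_rot: [0.956, 0.295, 0.001, 0.0]
ft_force: [0.4, 0.4, 0.4]
width: 0.0003
time: 9.15
ee_pos: [0.6681, -0.0036, 0.1764]
eef_rot: [0.955, 0.295, -0.0, 0.0]
ft_force: [-0.3, 0.8, 0.4]
width: 0.0005
t 9.15 now [103.  -83.4 176.4] F stand [0.2 0.8 0.4] w 0.0005
(80, -83, 175) xyz [-0.023  -0.0003  0.0014] turn [-0.      0.0002 -0.0013] world [ 0.649 -0.016  0.175]
```

```bash
python3 -m crank '[{"x":-0.006,"y":0,"z":0,"ax":0,"ay":0,"az":0,"claw":1},{"x":-0.012,"y":0,"z":0,"ax":0,"ay":0,"az":0,"claw":1},{"x":-0.018,"y":0,"z":0,"ax":0,"ay":0,"az":0,"claw":1},{"x":-0.024,"y":0,"z":0,"ax":0,"ay":0,"az":0,"claw":1},{"x":-0.03,"y":0,"z":0,"ax":0,"ay":0,"az":0,"claw":1}]'
python3 -c "from h import *;plan([])"
python3 -m crank '[{"x":0.01,"y":0,"z":0,"ax":0,"ay":0,"az":0,"claw":1},{"x":0.025,"y":0,"z":0,"ax":0,"ay":0,"az":0,"claw":1},{"x":0.025,"y":0,"z":-0.03,"ax":0,"ay":0,"az":0,"claw":1},{"x":0.025,"y":0,"z":-0.065,"ax":0,"ay":0,"az":0,"claw":1},{"x":0.025,"y":0,"z":-0.1,"ax":0,"ay":0,"az":0,"claw":1}]'
python3 -m crank '[{"x":-0.035,"y":0.003,"z":0,"ax":0,"ay":0,"az":0,"claw":1},{"x":-0.07,"y":0.006,"z":0,"ax":0,"ay":0,"az":0,"claw":1},{"x":-0.105,"y":0.01,"z":0,"ax":0,"ay":0,"az":0,"claw":1},{"x":-0.14,"y":0.011,"z":0,"ax":0,"ay":0,"az":0,"claw":1},{"x":-0.155,"y":0.011,"z":0,"ax":0,"ay":0,"az":0,"claw":1}]'
python3 - <<'E'
from h import *
from bench import camera
import cv2
plan([(-38,-95,168)])
c=camera("wrist")
cv2.imwrite("pics/w7.png",cv2.resize(c["color"][90:250,260:500],None,fx=3,fy=3,interpolation=cv2.INTER_CUBIC))
def fish(P):
    q=R.from_quat(c["orientation"]).inv().apply(P-c["eye"]);th=np.arctan2(np.hypot(q[0],q[1]),q[2]);a=np.arctan2(q[1],q[0]);return (np.array((c["cx"]+c["fx"]*th*np.cos(a),c["cy"]+c["fy"]*th*np.sin(a)))-[260,90])*3
for th in(-.4,-.45,-.5):
    a=np.pi/6+th
    for y in(-.112,-.068): print(th,y,fish(w((-.07*np.sin(a),y,.115+.07*np.cos(a)),SP)[0]).round(),end=" ")
    print()
b=np.arctan2(77,-40)
for p in(0,.05,.1,.2):print(p,[fish(w((.084+.087*np.cos(b-p),y,.122+.087*np.sin(b-p)),SP)[0]).round() for y in(-.092,-.055)])
E
```

```text
time: 9.57
ee_pos: [0.6434, -0.0205, 0.1766]
eef_rot: [0.955, 0.295, 0.0, 0.0]
ft_force: [-0.7, -0.1, 0.4]
width: 0.0005
t 9.57 now [ 73.1 -83.3 176.6] F stand [-0.6  0.3  0.4] w 0.0005
time: 9.98
ee_pos: [0.6644, -0.0055, 0.2772]
eef_rot: [0.955, 0.295, -0.001, -0.0]
ft_force: [1.2, -0.6, -0.4]
width: 0.0004
time: 10.4
ee_pos: [0.5404, -0.1058, 0.2768]
eef_rot: [0.956, 0.293, -0.0, 0.001]
ft_force: [0.3, -1.0, -0.6]
width: 0.0006
t 10.4 now [-60.1 -95.3 276.8] F stand [-0.3 -1.  -0.6] w 0.0006
(-38, -95, 168) xyz [ 0.0223 -0.0006  0.1087] turn [ 0.0007  0.0007 -0.0031] world [ 0.558 -0.093  0.168]
-0.4 -0.112 [350. 393.] -0.4 -0.068 [357. 247.] 
-0.45 -0.112 [361. 393.] -0.45 -0.068 [369. 248.] 
-0.5 -0.112 [373. 393.] -0.5 -0.068 [381. 248.] 
0 [array([539., 342.]), array([551., 214.])]
0.05 [array([554., 344.]), array([566., 216.])]
0.1 [array([568., 346.]), array([581., 218.])]
0.2 [array([598., 348.]), array([612., 220.])]
```

View pics/w7.png

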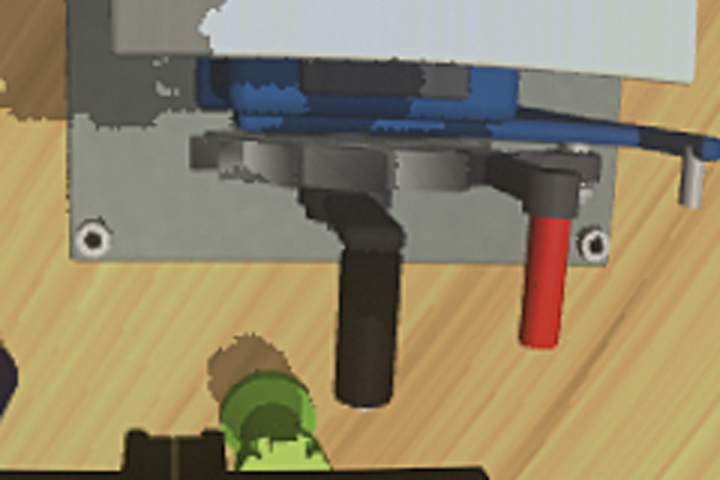

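The pawl has dropped in: the pin is at (540,345), predicted (539,342) for 0 rad. The grip is at about -0.455. Last, I nudge the crank back until the tooth rests on the pawl.

```bash
python3 -m crank '[{"x":0.018,"y":0,"z":0.02,"ax":0,"ay":0,"az":0,"claw":1},{"x":0.018,"y":0,"z":0.045,"ax":0,"ay":0,"az":0,"claw":1},{"x":0.018,"y":0,"z":0.07,"ax":0,"ay":0,"az":0,"claw":1},{"x":0.018,"y":0,"z":0.095,"ax":0,"ay":0,"az":0,"claw":1},{"x":0.018,"y":0,"z":0.108,"ax":0,"ay":0,"az":0,"claw":1}]'
python3 -m crank '[{"x":0.005,"y":0,"z":0,"ax":0,"ay":0,"az":0,"claw":1},{"x":0.01,"y":0,"z":0,"ax":0,"ay":0,"az":0,"claw":1},{"x":0.015,"y":0,"z":0,"ax":0,"ay":0,"az":0,"claw":1},{"x":0.018,"y":0,"z":0,"ax":0,"ay":0,"az":0,"claw":1},{"x":0.018,"y":0,"z":0,"ax":0,"ay":0,"az":0,"claw":1}]'
python3 -c "from h import *;plan([(-17,-95,168)])"
```

```text
time: 10.87
ee_pos: [0.5567, -0.0919, 0.1658]
eef_rot: [0.955, 0.295, -0.001, -0.001]
ft_force: [0.4, -0.4, -0.8]
width: 0.0006
time: 11.28
ee_pos: [0.5737, -0.0817, 0.1697]
eef_rot: [0.955, 0.295, 0.001, 0.0]
ft_force: [-0.4, -0.4, -0.5]
width: 0.0007
t 11.28 now [-19.1 -94.3 169.7] F stand [-0.6 -0.1 -0.5] w 0.0007
(-17, -95, 168) xyz [0.0021 0.0007 0.0017] turn [ 0.0006 -0.0007 -0.001 ] world [ 0.576 -0.081  0.168]
```

```bash
python3 -m crank '[{"x":0.0005,"y":0,"z":0,"ax":0,"ay":0,"az":0,"claw":1},{"x":0.001,"y":0,"z":0,"ax":0,"ay":0,"az":0,"claw":1},{"x":0.001,"y":0,"z":0,"ax":0,"ay":0,"az":0,"claw":1},{"x":0.001,"y":0,"z":0,"ax":0,"ay":0,"az":0,"claw":1},{"x":0.001,"y":0,"z":0,"ax":0,"ay":0,"az":0,"claw":1}]' >/dev/null
python3 -c "from h import *;plan([])"
python3 -m crank '[{"x":0.0005,"y":0,"z":0,"ax":0,"ay":0,"az":0,"claw":1},{"x":0.001,"y":0,"z":0,"ax":0,"ay":0,"az":0,"claw":1},{"x":0.001,"y":0,"z":0,"ax":0,"ay":0,"az":0,"claw":1},{"x":0.001,"y":0,"z":0,"ax":0,"ay":0,"az":0,"claw":1},{"x":0.001,"y":0,"z":0,"ax":0,"ay":0,"az":0,"claw":1}]' >/dev/null
python3 -c "from h import *;plan([])"
```

```text
t 11.7 now [-19.3 -94.1 168.7] F stand [ 0.3 -0.1  0.1] w 0.0005
t 12.12 now [-18.8 -94.1 168.4] F stand [-2.8  0.7  0.2] w 0.0008
```

```bash
python3 -m crank '[{"x":0.0005,"y":0,"z":0,"ax":0,"ay":0,"az":0,"claw":1},{"x":0.001,"y":0,"z":0,"ax":0,"ay":0,"az":0,"claw":1},{"x":0.001,"y":0,"z":0,"ax":0,"ay":0,"az":0,"claw":1},{"x":0.001,"y":0,"z":0,"ax":0,"ay":0,"az":0,"claw":1},{"x":0.001,"y":0,"z":0,"ax":0,"ay":0,"az":0,"claw":1}]' >/dev/null
python3 -c "from h import *;plan([])"
python3 -m crank '[{"x":0.0005,"y":0,"z":0,"ax":0,"ay":0,"az":0,"claw":1},{"x":0.001,"y":0,"z":0,"ax":0,"ay":0,"az":0,"claw":1},{"x":0.001,"y":0,"z":0,"ax":0,"ay":0,"az":0,"claw":1},{"x":0.001,"y":0,"z":0,"ax":0,"ay":0,"az":0,"claw":1},{"x":0.001,"y":0,"z":0,"ax":0,"ay":0,"az":0,"claw":1}]' >/dev/null
python3 -c "from h import *;plan([])"
```

```text
t 12.53 now [-17.5 -94.2 168.5] F stand [-4.2  0.4 -0.3] w 0.0005
t 12.95 now [-17.2 -94.2 168.3] F stand [-6.9  0.5  0.2] w 0.0005
```

At x = -17.2 (predicted stop -17.3) the force rose to 6.9 N and the finger stalled, so the tooth is on the pawl. I'll retreat clear and take a last look.

```bash
python3 -m crank '[{"x":-0.004,"y":0,"z":0,"ax":0,"ay":0,"az":0,"claw":1},{"x":-0.016,"y":0,"z":0,"ax":0,"ay":0,"az":0,"claw":1},{"x":-0.03,"y":0,"z":0,"ax":0,"ay":0,"az":0,"claw":1},{"x":-0.035,"y":0,"z":-0.035,"ax":0,"ay":0,"az":0,"claw":1},{"x":-0.035,"y":0,"z":-0.07,"ax":0,"ay":0,"az":0,"claw":1}]'
python3 -m crank '[{"x":-0.01,"y":0,"z":-0.038,"ax":0,"ay":0,"az":0,"claw":1},{"x":-0.01,"y":0,"z":-0.038,"ax":0,"ay":0,"az":0,"claw":1},{"x":-0.01,"y":0,"z":-0.038,"ax":0,"ay":0,"az":0,"claw":1},{"x":-0.01,"y":0,"z":-0.038,"ax":0,"ay":0,"az":0,"claw":1},{"x":-0.01,"y":0,"z":-0.038,"ax":0,"ay":0,"az":0,"claw":1}]'
python3 - <<'E'
from h import *
from bench import camera
import cv2
plan([])
c=camera("wrist")
cv2.imwrite("pics/w8.png",cv2.resize(c["color"][90:250,260:500],None,fx=3,fy=3,interpolation=cv2.INTER_CUBIC))
def fish(P):
    q=R.from_quat(c["orientation"]).inv().apply(P-c["eye"]);th=np.arctan2(np.hypot(q[0],q[1]),q[2]);a=np.arctan2(q[1],q[0]);return (np.array((c["cx"]+c["fx"]*th*np.cos(a),c["cy"]+c["fy"]*th*np.sin(a)))-[260,90])*3
for th in(-.45,-.525,-.58):
    a=np.pi/6+th
    for y in(-.112,-.068): print(th,y,fish(w((-.07*np.sin(a),y,.115+.07*np.cos(a)),SP)[0]).round(),end=" ")
    print()
b=np.arctan2(77,-40)
for p in(0,.05,.1,.2):print(p,[fish(w((.084+.087*np.cos(b-p),y,.122+.087*np.sin(b-p)),SP)[0]).round() for y in(-.092,-.055)])
E
```

```text
time: 13.37
ee_pos: [0.5447, -0.1007, 0.2381]
eef_rot: [0.956, 0.295, -0.001, -0.001]
ft_force: [0.9, -0.0, 0.6]
width: 0.0008
time: 13.78
ee_pos: [0.5381, -0.1052, 0.2754]
eef_rot: [0.955, 0.295, -0.001, -0.0]
ft_force: [0.2, 0.3, 0.1]
width: 0.0004
t 13.78 now [-61.7 -93.6 275.4] F stand [0.4 0.1 0.1] w 0.0004
-0.45 -0.112 [366. 402.] -0.45 -0.068 [375. 256.] 
-0.525 -0.112 [384. 402.] -0.525 -0.068 [393. 256.] 
-0.58 -0.112 [396. 401.] -0.58 -0.068 [406. 256.] 
0 [array([545., 351.]), array([557., 224.])]
0.05 [array([559., 353.]), array([572., 225.])]
0.1 [array([574., 355.]), array([588., 227.])]
0.2 [array([603., 358.]), array([618., 230.])]
```

View pics/w8.png

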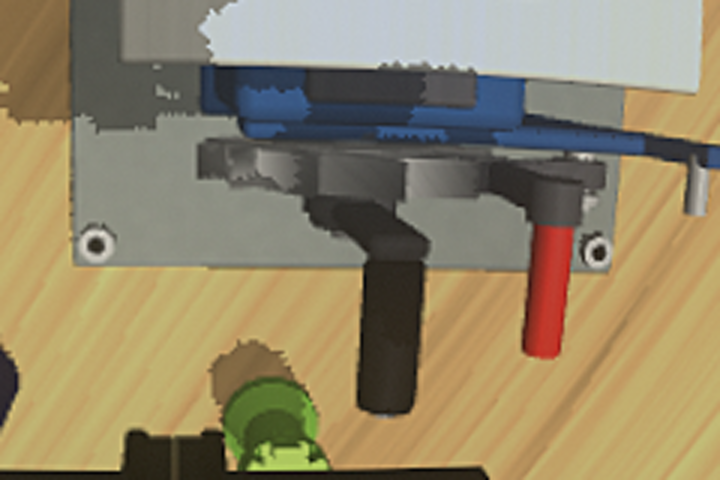

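Grip centre is at columns 395 and 386, so the wheel is at about -0.53. The pin is at (543,353), so the pawl is at about -0.01, seated. The tool is clear, so I'm handing in.

```bash
python3 -c "
from bench import close_job
print(close_job())"
```

```text
the job is handed in; nothing more can be done
None
```

The table is one notch lower, the pawl is seated in that notch, and the job is handed in; `close_job()` gave no verdict.

**What I did:** With the fingers shut as one fingertip, I swept the thumb pin right until the pawl lay on its stop. I then pushed the crank grip back to about -0.455 rad and tipped the pawl in. Last, I nudged the crank until the tooth came up against the pawl. There the force rose to 6.9 N and the finger stalled within 0.1 mm of the predicted stop.

**Last checks:**
- **Wheel and pawl:** The final wrist picture puts the wheel at about -0.53 rad, within the limits of -0.58 to -0.42. The pawl is at about -0.01 rad, seated.
- **Clearance:** The tool is about 80 mm above the crank grip and reads about 0.4 N, which is sensor noise.
- **Forces and time:** The highest force I read on the tool while pushing was about 7 N. The arm finished at 13.8 s of the 66 s.
- **Bench items:** The rook and tube are the only other bench items near the stand in the last pictures, and both look undisturbed. I did not measure the other items again.

**What went wrong:** The first set of moves was refused because the rows lacked keys, so nothing moved. One scene picture was blocked by the arm, so I used the wrist camera instead. No final check failed or disagreed.

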